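# Close the bonding fixture over its hidden dowels and hold it down

## Robot

A 6-joint arm with a two-finger parallel gripper is mounted at the origin on the work surface. World frame = base frame: x ahead of the robot, y to its left, z up, the work surface at z = 0. Lengths are in mm, angles in rad, forces in N, time in s.
With the tool pointing down it reaches from about 325 to 750 mm from the base axis. Payload 7.6 kg.
Tool frame: the origin (TCP) lies at the very end of the fingers, on their centre line; the grasp point (between the pads) lies 19 mm behind it (manip.tcp_to_grasp is the distance from the TCP to the grasp point, in mm); z points along the fingers, x is the direction in which the jaws open and shut, and the axes are right-handed (so a half turn about z gives the same grasp; the last joint's range is limited). The gripper opens to 85 mm and grips with 20 to 120 N. Pads are 22 mm wide; open, the fingers measure 114 mm over their backs; the gripper's body (76 mm by 85 mm) begins 54 mm behind the grasp point. The pads swing forward as they close: fully open they stand 13 mm farther back than shut.
Start: joints at [1.263, 0.052, 1.401, -0, 1.689, -0.07], TCP at [123.654, 510.25, 231.323] pointing down, gripper open.
Joint ranges: [-2.9, 2.9], [-0.91, 2.17], [0.12, 2.37], [-1.06, 4.2], [0.26, 2.73], [-2.93, 2.93]. Speed limits (rad/s): [2.57, 2.57, 3.01, 3.14, 3.14, 3.14].

## Interface

Orientations are given as a unit quaternion [w, x, y, z].
In Python, from plant import manip gives the robot as it stands.
- The arm moves only by the tool move_arm, never from a script. Its argument "deltas" is a list of rows, each a list of 6 numbers: the shift along the tool's x, y, z in cm, then the turn, a rotation vector about the tool's x, y, z in rad. In form: [[tx, ty, tz, wx, wy, wz], ...]. A call has 1 to 8 rows; each row shifts and turns the commanded pose from where the row before left it, along the tool's axes as they then stand; what a row does not reach is not made up. A row lasts 1/10 s, in which the tool goes at most 50 mm and 8.59 degrees, less where a joint would pass 70% of its speed; a pose out of reach is approached as far as the arm can. A call with a gripper value outside its range is refused whole. "jaw" is the finger opening in cm, from 0 to 8.54, set as the call begins (left out, the last holds). The fingers move at their own pace and stop on an object; "newtons" is the grip in N (left out, the last holds). Time passes only in rows, so rows that do not move let the fingers close. It gives the time, the measured TCP pose, the force and the opening at its end, in the units of the state.
- manip.get_state(): the state, without advancing time (a new reading comes with each control period).
- manip.read_camera(name): name is "scene" or "top" or "wrist"; returns the picture (480x640x3 uint8, blue, green, red); there is no depth.
- manip.camera_model(name): a dict with "fov_y" (degrees; the focal length in pixels is half the picture's height over the tangent of half this angle, whatever the lens; pixels are square), "cx", "cy" (the principal point, pixels), "k1" (the pictures are not rectified: a ray, as slopes to the right and down, at radius r is drawn at 1 + k1 r^2 times it, then the intrinsics apply), "R" (3x3) and "t" (3): a world point X has camera coordinates R X + t; the wrist camera has in their place "tool_from_camera" (4x4, takes a point from camera to tool coordinates, whose origin is the TCP and whose axes are the tool frame's). Camera axes: x right, y down, z forward; pixel columns grow to the right and rows downward; lengths in mm; the calibration is good to about 2 mm. A picture is of the moment at which its call begins: read the wrist's pose just before it. camera_model takes no time and is no camera call.
- manip.close_job(): hands the job in, once; it reports no verdict.
The state is a dict: "clock": time; "joints": joint angles; "qvel": joint speeds; "tau": joint torques, N m; "ee_pos": TCP position; "tcp_rot": TCP orientation; "contact_force": force on the tool from outside, world axes, zero at the start; "moment": the same for the moment, N m; "finger_gap": finger opening in mm.
Only numpy, scipy, OpenCV 4.12 (cv2) and the standard library are available. Lean on these libraries where they do the work, as an engineer would, in place of code of your own. Each camera call takes 0.05 s, during which the arm holds its last target.

## Task

With the bonding fixture still empty, press the round zero key on its force readout and then the long peak-hold key, one at a time, leaving the two square keys alone. Then fit the white jig cover (the plate with the black bow handle) on the fixture, feeling for the two dowel pins hidden under it until it drops on, and press it down fully home against the spring so that it lies flat on the block. Keep pressing: the program finishes while still holding the cover down, with everything else on the bench left where it stands.

Things in the scene. Friction and masses are not known exactly. Their poses are not given: they have to be found in the camera images.
- fixture: Bonding fixture on its force platform, fixed. Origin: centre of its underside, on the bench; z up; x points to its far side (away from the robot), y along its long side. Grey platform 160 (x) x 180 (y) mm; on it an aluminium block 128 x 150 mm, flat top face 40 mm above the bench. The cover goes on with its x and y along the fixture's x and y (never half a turn round).
- nest_top (a point): Centre of the top of the spring nest, which carries a small white housing in the middle of the block. It stands 5 mm proud of the block's top face and is 36 x 46 mm at the top. About 8 N starts it down; about 14 N holds it level with the block, where the cover meets the block.
- dowel_slot (a point): Middle of the slot of the dowel bar at x = +42 mm in the fixture's frame, at the height of the pin tips (52 mm above the bench, 12 mm above the block). The two steel pins, 10 mm thick with the top 5 mm tapering to 5 mm, stand 40 mm either way of the bar's middle along y. The bar is clamped up to 4 mm either way along x from this point, unseen once covered: see or feel for it.
- cover: Jig cover, loose, lying right way up: white plate 120 (x) x 130 (y) x 16 mm, 0.25 to 0.5 kg. Origin: centre of its flat underside; z up. When it goes on, its centre comes over the fixture's, up to 5 mm off along x as the bar is set. Height of the underside above the bench: resting on the pin tips 52 mm, dropped on and lying on the nest 45 mm, fully home on the block 40 mm.
- cover_grip (a point): Centre of the cover's black handle bar, over the plate's centre, 46 mm above the underside. The bar runs along the cover's y, 88 mm long, 16 mm thick in x and 16 mm high, its lower side 22 mm above the plate, on two posts (14 mm) at y +36 and -36 mm: grip it across x between the posts.
- cover_holes (a point): On the cover's underside at x = +42 mm, midway between its two holes, which are 14 mm deep and closed at the top (not seen from above): a round one 12 mm across at y +40 mm, and a slot 12 (x) x 16 (y) mm at y -40 mm.
- readout: Force readout, fixed: flat grey case 130 (x) x 196 (y) mm, its top 44 mm above the bench. Origin: centre of its underside. Display along the far (+x) side; four grey keys in a row along y near the robot's side (x = -34 mm), 44 mm apart, from +y (left, seen from the robot) to -y: square units key, round zero key, square limit key, long peak-hold key.
- zero_key_top (a point): Centre of the top of the zero key: the only round one, 20 mm across, second from the left; moves with the key. 7 mm above the case when up.
- zero_key (a joint): Zero key. Springy: about 1.2 N starts it, about 4 N takes it to the bottom at 0.004. Value 0 = up, grows as it is pressed (m); the readout takes it as pressed from 0.0028.
- peak_key_top (a point): Centre of the top of the peak-hold key: the long one, 16 x 32 mm, at the right-hand end of the row; moves with the key. 7 mm above the case when up.
- peak_key (a joint): Peak-hold key. Springy: about 1.2 N starts it, about 4 N takes it to the bottom at 0.004. Value 0 = up, grows as it is pressed (m); the readout takes it as pressed from 0.0028.
- units_key (a joint): Units key (square, 16 mm, left-hand end), to be left alone. Springy: about 1.2 N starts it, about 4 N takes it to the bottom at 0.004. Value 0 = up, grows as it is pressed (m); the readout takes it as pressed from 0.0028.
- limit_key (a joint): Limit key (square, 16 mm, third from the left), to be left alone. Springy: about 1.2 N starts it, about 4 N takes it to the bottom at 0.004. Value 0 = up, grows as it is pressed (m); the readout takes it as pressed from 0.0028.
- adhesive_bottle: Bystander: small round amber adhesive bottle with a black cap, 32 mm across, 68 mm tall. Loose; origin at the centre of its underside.
- syringe_stand: Bystander: black stand with one upright capped syringe barrel, 44 x 60 mm, 118 mm tall. Loose; origin at the centre of its underside.
- spare_housing: Bystander: spare small white plastic sensor housing, 50 x 46 x 14 mm. Loose; origin at the centre of its underside.
- parts_tray: Bystander: shallow aluminium tray of small white parts, 70 x 100 x 16 mm. Loose; origin at the centre of its underside.
- tweezers: Bystander: steel tweezers, 120 mm long, 9 mm high. Loose; origin at the centre of its underside.
- tape_roll: Bystander: roll of pale tape lying flat, 60 mm across, 18 mm high. Loose; origin at the centre of its underside.
- swab_jar: Bystander: small glass jar with swabs, 56 mm across, glass 55 mm tall, swabs to 95 mm. Loose; origin at the centre of its underside.
Things that resemble listed ones, but are neither listed nor needed, are in the scene too. Leave any purple look-alike of the readout alone.

How it is judged (in metres and radians):
On the way, in this order (a step that is already met when the one before it is completed fails the run):
1. the zero key is pressed, alone, with nothing on the fixture (value of joint zero_key above 0.0028 m and value of joint peak_key below 0.001 m and contact force between cover and fixture below 0.3 N), for 0.05 s.
2. the peak-hold key is pressed, alone, with nothing on the fixture (value of joint peak_key above 0.0028 m and value of joint zero_key below 0.001 m and contact force between cover and fixture below 0.3 N), for 0.05 s.
3. the cover has dropped on over both dowel pins, level (z of cover in the frame of fixture below 0.0465 m and x of cover in the frame of fixture between -0.008 and 0.008 m and y of cover in the frame of fixture between -0.004 and 0.004 m and angle between the x axis of cover and the x axis of fixture, either way round below 0.06 rad and angle between cover's own z axis and vertical below 0.05 rad), for 0.05 s.
At the end, for the whole second after the job is handed in: Cover over both pins and home: underside within 1.5 mm of the block's top, level within 0.05 rad, axes within 0.06 rad of the fixture's, centre within 8 mm (x) and 4 mm (y) of its centre, at rest; fingers still bear on it (over 3 N), and it on the fixture (over 9 N) (z of cover in the frame of fixture below 0.0415 m and x of cover in the frame of fixture between -0.008 and 0.008 m and y of cover in the frame of fixture between -0.004 and 0.004 m and angle between the x axis of cover and the x axis of fixture, either way round below 0.06 rad and angle between cover's own z axis and vertical below 0.05 rad and contact force between the fingers and cover above 3 N and contact force between cover and fixture above 9 N and linear speed of cover below 0.01 m/s); the arm keeps its last pose, push and grip.
It fails at once if a square key is pressed (value of joint any of units_key, limit_key above 0.0028 m).
It fails at once if a bystander is shifted by more than 30 mm or knocked over (distance of any of adhesive_bottle, syringe_stand, spare_housing, parts_tray, tweezers, tape_roll, swab_jar from where it was at the start of the episode above 0.03 m or angle between any of adhesive_bottle, syringe_stand, spare_housing, parts_tray, tweezers, tape_roll, swab_jar's own z axis and vertical above 0.5 rad).
It also fails if it takes over 59 s, if anything falls off the work surface, if the arm or the gripper's body presses on something with over 40 N, if the wrist force passes 120 N, or if a joint passes its speed limit or range.

## Working session

There is one attempt and no reset: what is moved stays moved. The work goes in short steps, Python scripts to look and compute and a tool call to move; the robot and the scene stay as the last step left them, time stands still between calls to the robot, and variables do not carry over. Pictures are saved under pics/ and viewed, and the job is handed in when it is done.

Besides the shell and the picture viewer there is one more tool, called as name(argument=value, ...), one argument or row to a line, values as JSON. move_arm: Moves the arm, as the interface text tells. Its arguments: {"type":"object","properties":{"deltas":{"type":"array","items":{"type":"array","items":{"type":"number"}}},"jaw":{"type":"number"},"newtons":{"type":"number"}},"required":["deltas"]}

```bash
ls; mkdir -p pics; python3 - <<'E'
from plant import manip
import cv2
s=manip.get_state()
print({k:s[k] for k in('clock','ee_pos','tcp_rot','contact_force','finger_gap')}, manip.tcp_to_grasp)
for n in('scene','top'):
    cv2.imwrite(f'pics/{n}0.png',manip.read_camera(n)); print(n,manip.camera_model(n))
print(manip.camera_model('wrist'))
E
```

```text
pics
{'clock': 0.0, 'ee_pos': array([123.55733108, 509.93082523, 230.48471517]), 'tcp_rot': array([ 4.44851631e-04,  7.85990292e-01,  6.18238325e-01, -6.60102902e-04]), 'contact_force': array([ 0.43138719,  0.22789696, -0.87877238]), 'finger_gap': 85.47962617294618} 18.700000000000003
scene {'fov_y': 55.293402315069066, 'cx': 313.49694588756347, 'cy': 236.51306392601205, 'k1': -0.09714011273885619, 'R': array([[ 0.44471295,  0.89566937, -0.00260207],
       [ 0.56004743, -0.28033657, -0.77958854],
       [-0.69898303,  0.34523584, -0.62628663]]), 't': array([-208.21195507, -241.20124898, 1356.13443143])}
top {'fov_y': 57.56213344575716, 'cx': 319.2988855923136, 'cy': 243.86317430144328, 'k1': -0.025701465822466445, 'R': array([[ 0.01262979, -0.99969554,  0.02119715],
       [-0.98971492, -0.01551905, -0.1422095 ],
       [ 0.14249517, -0.01918306, -0.98960959]]), 't': array([-40.99696297, 520.72573598, 980.16765945])}
{'fov_y': 62.39509925481266, 'cx': 317.5574377033983, 'cy': 240.60228795612127, 'k1': -0.06264414000154613, 'tool_from_camera': array([[ 9.99999821e-01,  1.06666862e-04, -5.87940884e-04,
         1.75393626e-01],
       [ 8.64636953e-05,  9.47752252e-01,  3.19007307e-01,
        -8.40991373e+01],
       [ 5.91249805e-04, -3.19007301e-01,  9.47752073e-01,
        -1.43133717e+02],
       [ 0.00000000e+00,  0.00000000e+00,  0.00000000e+00,
         1.00000000e+00]])}
```

View pics/top0.png

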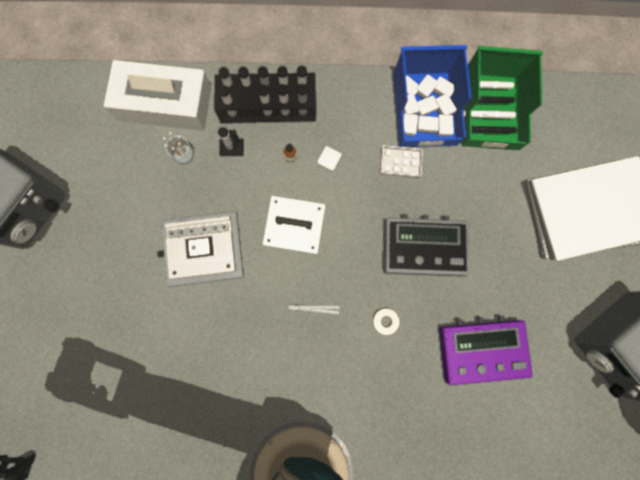

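View pics/scene0.png

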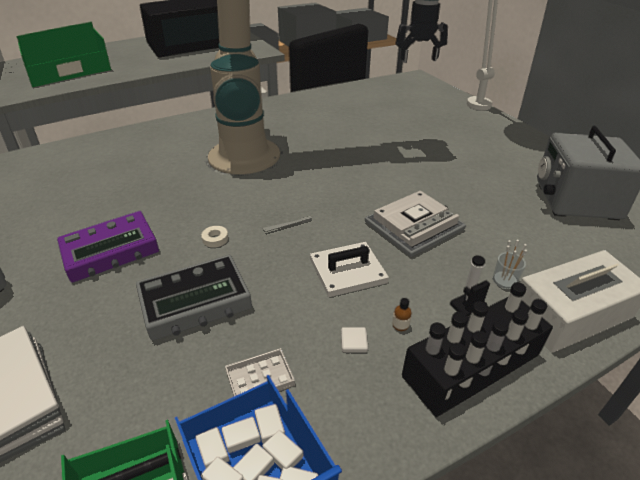

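```bash
cat > h.py <<'E'
import numpy as np, cv2
from plant import manip
from scipy.spatial.transform import Rotation as Ro
def K(m):
    f=240/np.tan(np.radians(m['fov_y'])/2); return f,m['cx'],m['cy'],m['k1']
def pose(m,st=None):
    if 'R' in m: return np.array(m['R']),np.array(m['t'])
    q=st['tcp_rot']; Rw=Ro.from_quat([q[1],q[2],q[3],q[0]]).as_matrix()
    T=np.array(m['tool_from_camera']); Rc=Rw@T[:3,:3]; c=Rw@T[:3,3]+st['ee_pos']
    return Rc.T,-Rc.T@c
def proj(m,X,st=None):
    R,t=pose(m,st); f,cx,cy,k=K(m); p=np.atleast_2d(X)@R.T+t; s=p[:,:2]/p[:,2:]
    r2=(s**2).sum(1,keepdims=True); return s*(1+k*r2)*f+[cx,cy]
def unproj(m,uv,z,st=None):
    R,t=pose(m,st); f,cx,cy,k=K(m); d=(np.atleast_2d(uv)-[cx,cy])/f; s=d.copy()
    for _ in range(20): s=d/(1+k*(s**2).sum(1,keepdims=True))
    dr=np.c_[s,np.ones(len(s))]@R; c=-R.T@t
    return c+dr*((z-c[2])/dr[:,2])[:,None]
E
python3 - <<'E'
import cv2
im=cv2.imread('pics/top0.png')
for n,(a,b,c,d) in dict(f=(150,200,110,90),r=(370,200,110,90),c=(255,185,80,75)).items():
    cv2.imwrite(f'pics/top0_{n}.png',cv2.resize(im[b:b+d,a:a+c],None,fx=6,fy=6,interpolation=cv2.INTER_CUBIC))
E
```

```text
(no output)
```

View pics/top0_f.png

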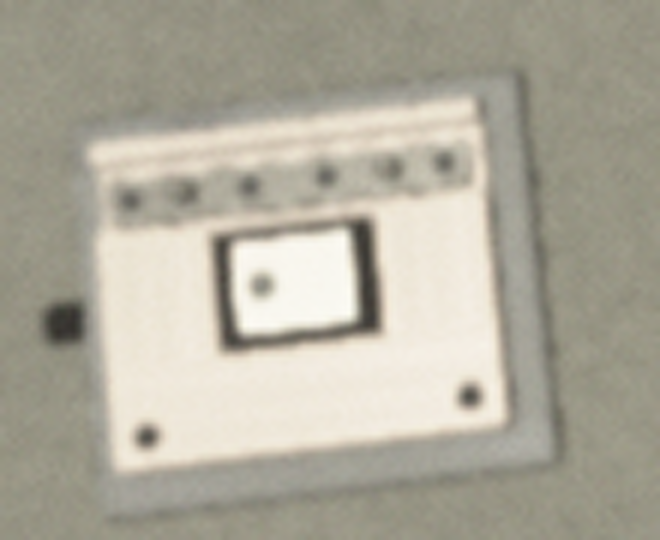

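View pics/top0_r.png

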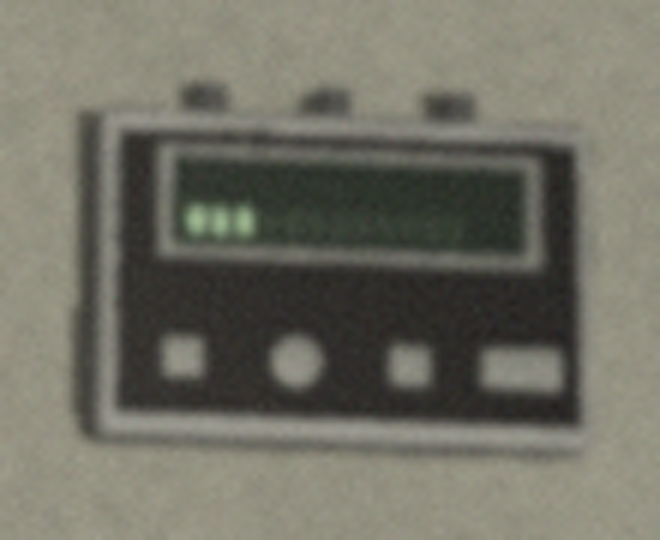

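View pics/top0_c.png

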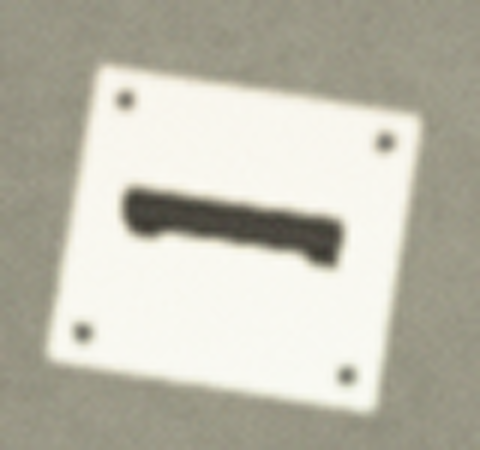

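```bash
python3 - <<'E'
from h import *
m=manip.camera_model('top')
def cr(o,p): return np.array(o)+(np.array(p)+.5)/6-.5
def show(n,o,p,z):
    X=unproj(m,cr(o,p),z); print(n,X.round(1).tolist()); return X
k=show('keys',(370,200),[(183,357),(297,361),(410,367),(521,369)],51)
d=k[0]-k[3]; print('len',np.linalg.norm(d)/3,'yaw',np.arctan2(-d[0],d[1]))
f=show('block',(150,200),[(88,150),(475,100),(505,425),(115,470)],40); print(f.mean(0),np.linalg.norm(f-np.roll(f,1,0),axis=1))
p=show('pins',(150,200),[(185,190),(392,170)],52); d=p[0]-p[1];print(np.linalg.norm(d),np.arctan2(-d[0],d[1]),p.mean(0))
show('scr',(150,200),[(147,436),(470,396)],40)
c=show('cover',(255,185),[(100,65),(420,118),(375,410),(48,358)],16); print(c.mean(0),np.linalg.norm(c-np.roll(c,1,0),axis=1)); d=c[0]-c[1];print(np.arctan2(-d[0],d[1]))
h=show('bar',(255,185),[(125,203),(342,232)],54);print(h.mean(0))
E
```

```text
keys [[486.9, -219.5, 51.0], [486.0, -263.5, 51.0], [484.3, -307.2, 51.0], [484.2, -350.3, 51.0]]
len 43.5930026317624 yaw -0.020999789695804655
block [[560.6, 328.1, 40.0], [582.8, 179.0, 40.0], [456.2, 162.2, 40.0], [436.8, 310.1, 40.0]]
[509.10254401 244.83782587  40.        ] [125.15728905 150.82102351 127.70119801 149.18462133]
pins [[543.4, 286.0, 52.0], [552.5, 207.2, 52.0]]
79.25330346072002 0.1141919523599167 [547.96221903 246.61769236  52.        ]
scr [[449.9, 298.6, 40.0], [467.1, 176.0, 40.0]]
cover [[640.7, 83.5, 16.0], [621.1, -45.6, 16.0], [502.6, -29.1, 16.0], [521.3, 100.6, 16.0]]
[571.4315253   27.35132801  16.        ] [120.58783739 130.50486987 119.65812948 131.00232753]
-0.15068853760046683
bar [[576.6, 68.7, 54.0], [566.7, -14.9, 54.0]]
[571.63571221  26.89245614  54.        ]
```

```bash
cat >> h.py <<'E'
def Rq(q): return Ro.from_quat([q[1],q[2],q[3],q[0]])
def down(th):
    c,s=np.cos(th),np.sin(th); return Ro.from_matrix(np.array([[c,s,0],[s,-c,0],[0,0,-1.]]))
def theta(st):
    x=Rq(st['tcp_rot']).as_matrix()[:,0]; return np.arctan2(x[1],x[0])
def plan(wps,st=None,start=None):
    """wps: list of (pos,theta,nrows)"""
    if start is None:
        st=st or manip.get_state(); p=np.array(st['ee_pos']); R=Rq(st['tcp_rot'])
    else: p,R=np.array(start[0],float),down(start[1])
    rows=[]
    for pos,th,n in wps:
        p0,R0=p.copy(),R; rv=(R0.inv()*down(th)).as_rotvec()
        for i in range(n):
            pt=p0+(np.array(pos)-p0)*(i+1)/n; Rt=R0*Ro.from_rotvec(rv*(i+1)/n)
            d=np.round(R.inv().apply(pt-p)/10,2); w=np.round((R.inv()*Rt).as_rotvec(),3)
            rows.append([*d.tolist(),*w.tolist()])
            p=p+R.apply(d*10); R=R*Ro.from_rotvec(w)
    for i in range(0,len(rows),8): print(str([[float('%g'%(v+0)) for v in r] for r in rows[i:i+8]]).replace(' ',''))
    print('end',p.round(1),[round(float(v),3) for v in R.as_matrix()[:,0]])
E
python3 - <<'E'
from h import *
plan([((505,212,210),0.13,12)])
E
```

```text
[[-1.66,3.67,0.17,0.0,0.0,0.1],[-1.29,3.83,0.18,0.0,0.0,0.101],[-0.9,3.93,0.17,0.0,0.0,0.1],[-0.5,4.0,0.17,0.0,0.0,0.1],[-0.1,4.03,0.18,0.0,0.0,0.1],[0.31,4.03,0.17,0.001,0.001,0.101],[0.7,3.97,0.17,0.0,0.0,0.1],[1.11,3.88,0.17,0.0,0.0,0.1]]
[[1.48,3.75,0.17,0.0,0.0,0.1],[1.85,3.58,0.17,0.0,0.0,0.101],[2.2,3.38,0.17,0.0,0.0,0.1],[2.53,3.15,0.17,0.0,0.0,0.1]]
end [505. 212. 210.] [0.992, 0.13, -0.0]
```

move_arm(
  deltas=[
    [-1.66, 3.67, 0.17, 0, 0, 0.1],
    [-1.29, 3.83, 0.18, 0, 0, 0.1],
    [-0.9, 3.93, 0.17, 0, 0, 0.1],
    [-0.5, 4.0, 0.17, 0, 0, 0.1],
    [-0.1, 4.03, 0.18, 0, 0, 0.1],
    [0.31, 4.03, 0.17, 0, 0, 0.1],
    [0.7, 3.97, 0.17, 0, 0, 0.1],
    [1.11, 3.88, 0.17, 0, 0, 0.1],
  ],
)

```text
clock: 0.9
ee_pos: [379.2, 310.5, 217.1]
tcp_rot: [0.0, 0.965, 0.261, -0.0]
contact_force: [-0.1, 0.5, 0.4]
finger_gap: 85.4
```

move_arm(
  deltas=[
    [1.48, 3.75, 0.17, 0, 0, 0.1],
    [1.85, 3.58, 0.17, 0, 0, 0.1],
    [2.2, 3.38, 0.17, 0, 0, 0.1],
    [2.53, 3.15, 0.17, 0, 0, 0.1],
    [0, 0, 0, 0, 0, 0],
    [0, 0, 0, 0, 0, 0],
  ],
)

```text
clock: 1.5
ee_pos: [505.6, 212.3, 209.9]
tcp_rot: [0.0, 0.998, 0.066, -0.001]
contact_force: [-0.8, -0.5, 0.3]
finger_gap: 85.8
```

```bash
cat >> h.py <<'E'
import json
def snap(name):
    st=manip.get_state(); im=manip.read_camera('wrist'); cv2.imwrite(f'pics/{name}.png',im)
    json.dump({'ee_pos':list(st['ee_pos']),'tcp_rot':list(st['tcp_rot'])},open(f'pics/{name}.json','w'))
    print(name,st['clock'],np.round(st['ee_pos'],1),round(float(theta(st)),3),np.round(st['qvel'],3).tolist()); return st,im
def load(name):
    d=json.load(open(f'pics/{name}.json')); return {k:np.array(v) for k,v in d.items()}
E
python3 -c "
from h import *
snap('w1')"
```

```text
w1 1.5 [505.6 212.3 209.9] 0.132 [0.038, -0.026, 0.013, 0.003, 0.002, -0.002]
```

View pics/w1.png

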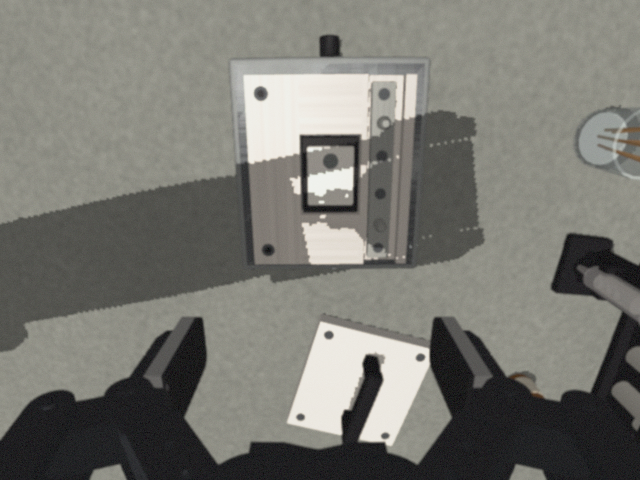

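```bash
python3 - <<'E'
import cv2
im=cv2.imread('pics/w1.png')
cv2.imwrite('pics/w1_a.png',cv2.resize(im[70:270,350:440],None,fx=3,fy=3,interpolation=cv2.INTER_CUBIC))
cv2.imwrite('pics/w1_b.png',cv2.resize(im[50:275,225:435],None,fx=2.6,fy=2.6,interpolation=cv2.INTER_CUBIC))
E
```

```text
(no output)
```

View pics/w1_a.png

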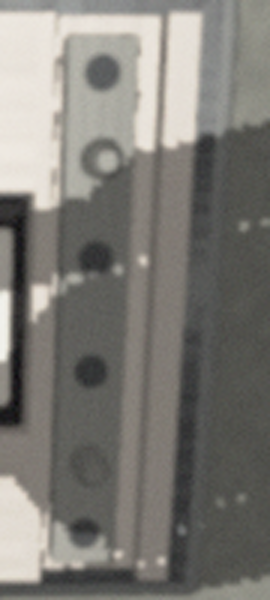

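View pics/w1_b.png

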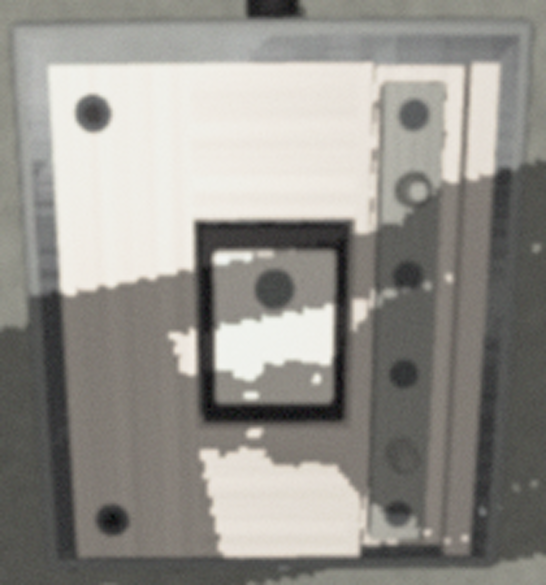

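```bash
python3 - <<'E'
from h import *
m=manip.camera_model('wrist'); st=load('w1')
def cr(o,p,f): return np.array(o)+(np.array(p)+.5)/f-.5
def show(n,o,p,f,z):
    X=unproj(m,cr(o,p,f),z,st); print(n,X.round(1).tolist()); return X
f=show('block',(225,50),[(49,65),(500,65),(470,555),(75,557)],2.6,40); print(f.mean(0),np.linalg.norm(f-np.roll(f,1,0),axis=1))
d=f[0]+f[1]-f[2]-f[3]; print('yaw',np.arctan2(-d[0],d[1])); d=f[1]-f[0];print(np.arctan2(d[1],d[0])); d=f[2]-f[3];print(np.arctan2(d[1],d[0]));d=f[0]-f[3];print(np.arctan2(-d[0],d[1]))
g=show('nest',(225,50),[(212,250),(335,250),(337,403),(215,403)],2.6,45); print(g.mean(0))
p=show('pins',(350,70),[(103,160),(90,465)],3,50); d=p[0]-p[1];print(np.linalg.norm(d),'yaw',np.arctan2(-d[0],d[1]),p.mean(0))
s=show('scr',(225,50),[(93,112),(112,519)],2.6,40); d=s[0]-s[1];print(np.linalg.norm(d),'yaw',np.arctan2(-d[0],d[1]),s.mean(0))
c=show('cover',(0,0),[(322,318),(436,346),(391,446),(287,424)],1,16)
print(c.mean(0))
E
```

```text
block [[435.1, 310.7, 40.0], [562.3, 327.8, 40.0], [583.4, 179.4, 40.0], [455.1, 161.6, 40.0]]
[508.96414542 244.88360048  40.        ] [150.4690997  128.34177191 149.88775075 129.5089828 ]
yaw 0.1371276619200059
0.13365955071112215
0.13817971804348073
0.13324675219001106
nest [[487.6, 265.6, 45.0], [523.3, 270.4, 45.0], [531.3, 225.1, 45.0], [494.2, 220.1, 45.0]]
[509.10255779 245.32502792  45.        ]
pins [[542.5, 290.3, 50.0], [553.3, 212.8, 50.0]]
78.22764323885416 yaw 0.13804378482549223 [547.92823045 251.54363096  50.        ]
scr [[448.8, 299.6, 40.0], [465.9, 176.4, 40.0]]
124.34886670461485 yaw 0.13863890279059785 [457.34383429 237.97950217  40.        ]
cover [[522.0, 104.1, 16.0], [639.0, 87.3, 16.0], [620.3, -46.9, 16.0], [502.3, -30.4, 16.0]]
[570.91895867  28.53516848  16.        ]
```

```bash
python3 - <<'E'
from h import *
plan([((571,-5,200),-0.15,6)])
plan([((490,-330,190),-0.02,8)],start=((571,-5,200),-0.15))
E
```

```text
[[0.6,3.75,0.17,0.0,0.0,0.047],[0.78,3.71,0.17,0.0,0.0,0.048],[0.96,3.67,0.17,0.0,0.001,0.047],[1.13,3.63,0.17,0.0,0.0,0.047],[1.29,3.56,0.17,0.0,0.0,0.047],[1.47,3.51,0.17,0.0,0.0,0.048]]
end [571.  -5. 200.] [0.989, -0.15, -0.0]
[[-0.39,4.17,0.12,0.0,0.0,-0.016],[-0.46,4.16,0.13,0.0,0.0,-0.017],[-0.54,4.15,0.12,0.0,0.0,-0.016],[-0.59,4.15,0.13,0.0,0.0,-0.016],[-0.67,4.13,0.13,0.0,0.0,-0.016],[-0.73,4.12,0.12,0.0,0.0,-0.017],[-0.8,4.11,0.12,0.0,0.0,-0.016],[-0.86,4.1,0.13,0.0,0.0,-0.016]]
end [ 490. -330.  190.] [1.0, -0.02, 0.0]
```

move_arm(
  deltas=[
    [0.6, 3.75, 0.17, 0, 0, 0.047],
    [0.78, 3.71, 0.17, 0, 0, 0.048],
    [0.96, 3.67, 0.17, 0, 0, 0.047],
    [1.13, 3.63, 0.17, 0, 0, 0.047],
    [1.29, 3.56, 0.17, 0, 0, 0.047],
    [1.47, 3.51, 0.17, 0, 0, 0.048],
    [0, 0, 0, 0, 0, 0],
    [0, 0, 0, 0, 0, 0],
  ],
)

```text
clock: 2.35
ee_pos: [570.9, -4.5, 200.5]
tcp_rot: [-0.0, 0.997, -0.075, -0.0]
contact_force: [0.5, 0.3, -0.1]
finger_gap: 85.1
```

```bash
python3 -c "
from h import *
snap('w2')"
```

```text
w2 2.35 [570.9  -4.5 200.5] -0.15 [0.032, -0.009, 0.005, 0.004, -0.001, 0.003]
```

View pics/w2.png

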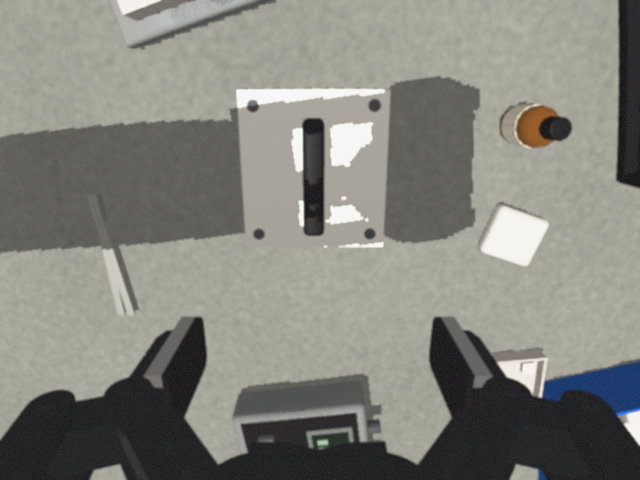

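move_arm(
  deltas=[
    [-0.39, 4.17, 0.12, 0, 0, -0.016],
    [-0.46, 4.16, 0.13, 0, 0, -0.017],
    [-0.54, 4.15, 0.12, 0, 0, -0.016],
    [-0.59, 4.15, 0.13, 0, 0, -0.016],
    [-0.67, 4.13, 0.13, 0, 0, -0.016],
    [-0.73, 4.12, 0.12, 0, 0, -0.017],
    [-0.8, 4.11, 0.12, 0, 0, -0.016],
    [-0.86, 4.1, 0.13, 0, 0, -0.016],
  ],
  jaw=0,
  newtons=40,
)

```text
clock: 3.2
ee_pos: [490.3, -329.8, 191.0]
tcp_rot: [0.0, 1.0, -0.008, 0.0]
contact_force: [-0.2, 0.6, -0.0]
finger_gap: -0.1
```

move_arm(
  deltas=[
    [0, 0, 0, 0, 0, 0],
    [0, 0, 0, 0, 0, 0],
  ],
)

```text
clock: 3.4
ee_pos: [490.4, -329.2, 190.5]
tcp_rot: [-0.0, 1.0, -0.01, 0.0]
contact_force: [-0.6, 0.0, -0.5]
finger_gap: -0.3
```

```bash
python3 -c "
from h import *
snap('w3')"
```

```text
w3 3.4 [ 490.4 -329.2  190.5] -0.02 [0.031, -0.012, 0.007, 0.002, -0.0, 0.004]
```

View pics/w3.png

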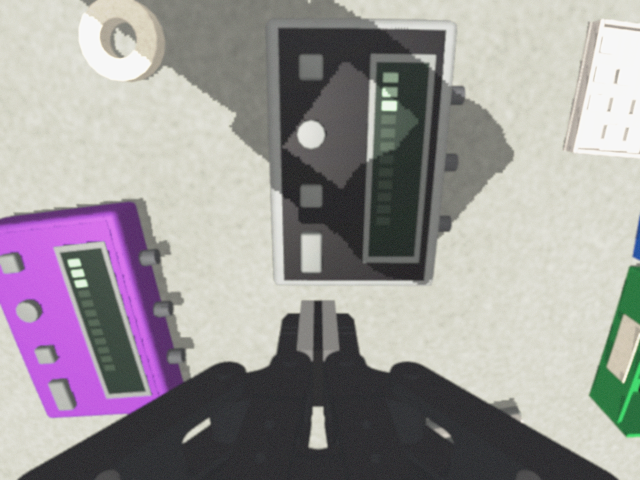

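```bash
python3 - <<'E'
from h import *
m=manip.camera_model('wrist'); st=load('w3')
k=unproj(m,[(311,67),(311,134),(311,195),(311.5,253)],51,st); print(k.round(1)); d=k[0]-k[3]; print(np.linalg.norm(d)/3,np.arctan2(-d[0],d[1]))
st=load('w2')
c=unproj(m,[(236,89.5),(390,89),(383,247),(244.5,248)],16,st); print(c.round(1).tolist(),c.mean(0),np.linalg.norm(c-np.roll(c,1,0),axis=1)); d=c[0]+c[1]-c[2]-c[3];print(np.arctan2(-d[0],d[1]))
b=unproj(m,[(313,119),(314,235)],54,st);print(b,b.mean(0)); d=b[0]-b[1]; print(np.linalg.norm(d),np.arctan2(-d[0],d[1]))
im=cv2.imread('pics/w3.png'); cv2.imwrite('pics/w3_a.png',cv2.resize(im[15:290,265:465],None,fx=2,fy=2,interpolation=cv2.INTER_CUBIC))
im=cv2.imread('pics/w2.png'); cv2.imwrite('pics/w2_a.png',cv2.resize(im[80:255,225:400],None,fx=3,fy=3,interpolation=cv2.INTER_CUBIC))
E
```

```text
[[ 486.3 -220.2   51. ]
 [ 485.3 -263.7   51. ]
 [ 484.2 -306.7   51. ]
 [ 483.4 -351.6   51. ]]
43.806549762679616 -0.02203278622500808
[[520.4, 101.2, 16.0], [639.4, 83.5, 16.0], [620.8, -46.0, 16.0], [500.2, -28.8, 16.0]] [570.18209778  27.4681706   16.        ] [131.49303157 120.3088866  130.83249946 121.79480638]
-0.14846977258188565
[[577.04001103  70.73164885  54.        ]
 [564.70954563 -14.02522547  54.        ]] [570.87477833  28.35321169  54.        ]
85.64909877835817 -0.14446691357658495
```

View pics/w3_a.png

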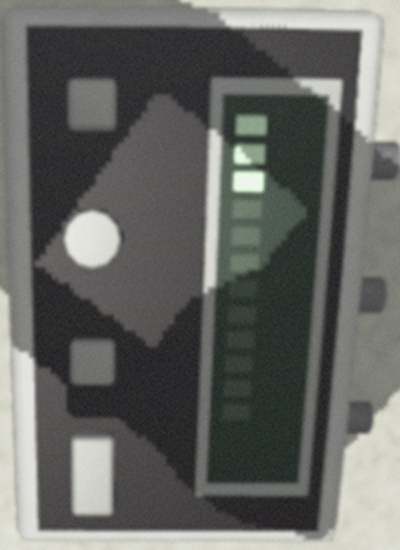

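View pics/w2_a.png

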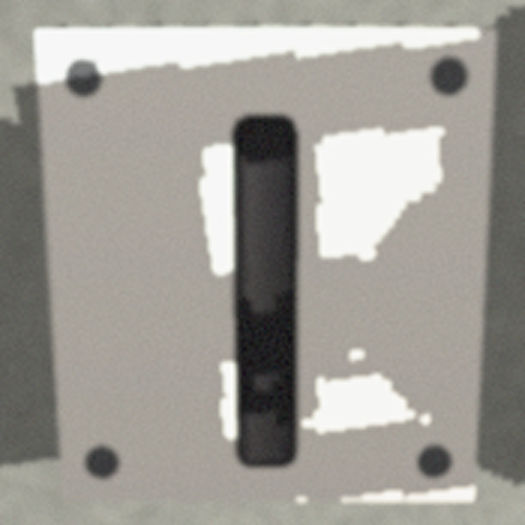

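```bash
python3 - <<'E'
from h import *
plan([((485.5,-263.6,85),-0.02,3),((485.5,-263.6,56),-0.02,2)])
E
```

```text
[[-0.22,-2.16,3.52,0.0,0.0,0.0],[-0.21,-2.16,3.53,0.0,0.0,0.001],[-0.22,-2.16,3.52,-0.001,0.0,0.0],[0.0,0.0,1.45,0.0,0.0,0.0],[0.0,0.0,1.45,0.0,0.0,0.0]]
end [ 485.5 -263.6   56. ] [1.0, -0.02, 0.0]
```

move_arm(
  deltas=[
    [-0.22, -2.16, 3.52, 0, 0, 0],
    [-0.21, -2.16, 3.53, 0, 0, 0],
    [-0.22, -2.16, 3.52, 0, 0, 0],
    [0, 0, 1.45, 0, 0, 0],
    [0, 0, 1.45, 0, 0, 0],
    [0, 0, 0, 0, 0, 0],
    [0, 0, 0.3, 0, 0, 0],
    [0, 0, 0, 0, 0, 0],
  ],
)

```text
clock: 4.25
ee_pos: [485.5, -266.1, 53.9]
tcp_rot: [0.001, 1.0, -0.011, 0.001]
contact_force: [0.1, 0.2, -0.3]
finger_gap: 0.2
```

move_arm(
  deltas=[
    [0, 0, 0.2, 0, 0, 0],
    [0, 0, 0.2, 0, 0, 0],
    [0, 0, 0, 0, 0, 0],
  ],
)

```text
clock: 4.55
ee_pos: [485.2, -265.8, 49.3]
tcp_rot: [0.0, 1.0, -0.011, 0.001]
contact_force: [1.2, -1.6, 2.3]
finger_gap: -0.2
```

move_arm(
  deltas=[
    [0, 0, 0.15, 0, 0, 0],
    [0, 0, 0, 0, 0, 0],
  ],
)

```text
clock: 4.75
ee_pos: [485.2, -265.8, 47.8]
tcp_rot: [0.001, 1.0, -0.011, 0.001]
contact_force: [1.2, -2.7, 3.4]
finger_gap: -0.3
```

move_arm(
  deltas=[
    [0, 0, 0.1, 0, 0, 0],
    [0, 0, 0, 0, 0, 0],
  ],
)

```text
clock: 4.95
ee_pos: [485.2, -265.8, 47.0]
tcp_rot: [0.001, 1.0, -0.011, 0.001]
contact_force: [0.5, -2.2, 5.2]
finger_gap: 0.3
```

move_arm(
  deltas=[
    [0, 0, 0.08, 0, 0, 0],
    [0, 0, 0, 0, 0, 0],
  ],
)

```text
clock: 5.15
ee_pos: [485.3, -265.8, 46.9]
tcp_rot: [0.001, 1.0, -0.011, 0.001]
contact_force: [-2.3, -0.3, 10.7]
finger_gap: -0.0
```

```bash
python3 - <<'E'
from h import *
s=manip.get_state(); print(s['ee_pos'],s['contact_force'])
plan([((485.2,-265.8,70),-0.02,2),((483.6,-351.5,70),-0.02,3),((483.6,-351.5,56),-0.02,1)])
E
```

```text
[ 485.28971694 -265.77084147   46.94069584] [-2.28886089 -0.29593887 10.73749674]
[[0.0,0.0,-1.15,0.001,-0.001,-0.001],[-0.01,0.0,-1.16,0.0,0.0,0.0],[0.0,2.86,0.0,0.0,0.0,0.0],[0.01,2.86,0.0,0.0,0.0,0.0],[0.0,2.86,0.01,0.0,0.0,0.0],[0.0,0.0,1.4,0.0,0.0,0.0]]
end [ 483.6 -351.5   56. ] [1.0, -0.02, 0.0]
```

move_arm(
  deltas=[
    [0, 0, -1.2, 0, 0, 0],
    [0, 0, -1.2, 0, 0, 0],
    [0, 2.85, 0, 0, 0, 0],
    [0, 2.85, 0, 0, 0, 0],
    [0, 2.85, 0, 0, 0, 0],
    [0, 0, 1.4, 0, 0, 0],
    [0, 0, 0.4, 0, 0, 0],
    [0, 0, 0, 0, 0, 0],
  ],
)

```text
clock: 5.95
ee_pos: [482.5, -349.6, 50.4]
tcp_rot: [-0.001, 1.0, -0.01, -0.001]
contact_force: [-0.8, 1.1, 1.6]
finger_gap: 0.0
```

move_arm(
  deltas=[
    [0, 0, 0.2, 0, 0, 0],
    [0, 0, 0.15, 0, 0, 0],
    [0, 0, 0, 0, 0, 0],
  ],
)

```text
clock: 6.25
ee_pos: [483.3, -350.0, 48.2]
tcp_rot: [-0.0, 1.0, -0.01, 0.0]
contact_force: [-1.0, 2.1, 3.2]
finger_gap: 0.1
```

move_arm(
  deltas=[
    [0, 0, 0.1, 0, 0, 0],
    [0, 0, 0, 0, 0, 0],
  ],
)

```text
clock: 6.45
ee_pos: [483.5, -350.4, 47.3]
tcp_rot: [-0.0, 1.0, -0.01, 0.0]
contact_force: [-0.7, 3.6, 3.9]
finger_gap: -0.1
```

move_arm(
  deltas=[
    [0, 0, 0.1, 0, 0, 0],
    [0, 0, 0, 0, 0, 0],
  ],
)

```text
clock: 6.65
ee_pos: [483.5, -350.6, 47.0]
tcp_rot: [-0.0, 1.0, -0.01, 0.0]
contact_force: [-1.8, 5.2, 8.3]
finger_gap: -0.1
```

```bash
python3 - <<'E'
from h import *
s=manip.get_state(); print(s['ee_pos'],s['contact_force'])
plan([((483.5,-350,90),-0.02,1),((483.5,-300,130),-0.02,1),((570.8,28,140),-0.148,9)])
plan([((570.8,28,62),-0.148,4),((570.8,28,27+3),-0.148,2)],start=((570.8,28,140),-0.148))
E
```

```text
[ 483.50499618 -350.55125715   46.98837058] [-1.77081047  5.24209873  8.34472922]
[[0.0,-0.06,-4.3,0.0,-0.001,-0.001],[-0.1,-5.0,-4.0,0.0,0.0,0.0],[0.9,-3.66,-0.11,0.0,0.0,0.014],[0.85,-3.68,-0.11,0.0,0.0,0.015],[0.79,-3.68,-0.11,0.0,0.0,0.014],[0.74,-3.7,-0.11,0.0,0.0,0.014],[0.69,-3.71,-0.11,0.0,0.0,0.014],[0.63,-3.72,-0.11,0.0,0.0,0.015]]
[[0.58,-3.72,-0.11,0.0,0.0,0.014],[0.53,-3.74,-0.11,0.0,0.0,0.014],[0.48,-3.74,-0.11,0.0,0.0,0.014]]
end [570.8  28.  140. ] [0.989, -0.147, -0.0]
[[0.0,0.0,1.95,0.0,0.0,0.0],[0.0,0.0,1.95,0.0,0.0,0.0],[0.0,0.0,1.95,0.0,0.0,0.0],[0.0,0.0,1.95,0.0,0.0,0.0],[0.0,0.0,1.6,0.0,0.0,0.0],[0.0,0.0,1.6,0.0,0.0,0.0]]
end [570.8  28.   30. ] [0.989, -0.147, 0.0]
```

move_arm(
  deltas=[
    [0, 0, -4.3, 0, 0, 0],
    [0, -2.5, -2.5, 0, 0, 0],
    [0, -2.5, -1.5, 0, 0, 0],
    [0.9, -3.66, -0.1, 0, 0, 0.014],
    [0.85, -3.68, -0.1, 0, 0, 0.015],
    [0.79, -3.68, -0.1, 0, 0, 0.014],
    [0.74, -3.7, -0.1, 0, 0, 0.014],
    [0.69, -3.71, -0.1, 0, 0, 0.014],
  ],
  jaw=6,
)

```text
clock: 7.45
ee_pos: [533.1, -117.5, 133.7]
tcp_rot: [0.0, 0.999, -0.046, 0.0]
contact_force: [0.3, -0.5, -0.5]
finger_gap: 59.7
```

move_arm(
  deltas=[
    [0.63, -3.72, -0.1, 0, 0, 0.015],
    [0.58, -3.72, -0.1, 0, 0, 0.014],
    [0.53, -3.74, -0.1, 0, 0, 0.014],
    [0.48, -3.74, -0.1, 0, 0, 0.014],
    [0, 0, 0, 0, 0, 0],
    [0, 0, 0, 0, 0, 0],
  ],
)

```text
clock: 8.05
ee_pos: [571.9, 27.3, 137.5]
tcp_rot: [0.0, 0.997, -0.074, -0.0]
contact_force: [-0.1, -0.0, 0.1]
finger_gap: 60.4
```

```bash
python3 - <<'E'
from h import *
snap('w4')
plan([((570.8,28,62),-0.148,3),((570.8,28,27),-0.148,3)])
E
```

```text
w4 8.05 [571.9  27.3 137.5] -0.148 [-0.036, -0.01, 0.011, -0.003, 0.001, -0.003]
[[-0.04,-0.05,2.52,0.0,0.0,0.0],[-0.04,-0.04,2.51,0.0,0.0,-0.001],[-0.03,-0.05,2.52,0.001,0.0,0.0],[0.0,0.0,1.17,0.0,0.0,0.0],[0.0,0.0,1.16,0.0,0.0,0.0],[0.0,0.0,1.17,0.0,0.0,0.0]]
end [570.8  28.   27. ] [0.989, -0.147, -0.0]
```

View pics/w4.png

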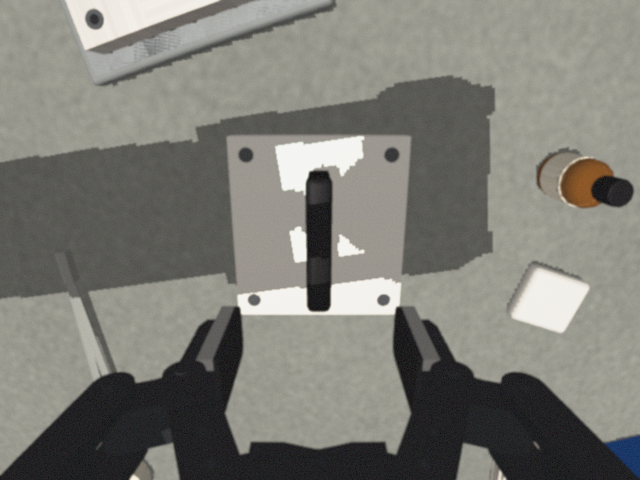

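move_arm(
  deltas=[
    [-0.03, -0.03, 2.52, 0, 0, 0],
    [-0.02, -0.03, 2.52, 0, 0, 0],
    [0, -0.02, 2.52, 0, 0, 0],
    [0, 0, 1.2, 0, 0, 0],
    [0, 0, 1.2, 0, 0, 0],
    [0, 0, 1.2, 0, 0, 0],
    [0, 0, 0, 0, 0, 0],
  ],
)

```text
clock: 8.8
ee_pos: [570.8, 27.7, 25.0]
tcp_rot: [0.0, 0.997, -0.075, -0.001]
contact_force: [0.1, -0.8, -0.4]
finger_gap: 60.0
```

move_arm(
  deltas=[
    [0, 0, 0, 0, 0, 0],
    [0, 0, 0, 0, 0, 0],
    [0, 0, 0, 0, 0, 0],
    [0, 0, 0, 0, 0, 0],
  ],
  jaw=0,
  newtons=70,
)

```text
clock: 9.2
ee_pos: [572.3, 28.0, 27.5]
tcp_rot: [-0.0, 0.997, -0.074, 0.001]
contact_force: [0.5, -0.0, 4.0]
finger_gap: 15.2
```

```bash
python3 - <<'E'
from h import *
s,_=snap('w5'); print(s['contact_force'],s['finger_gap'],s['moment'])
E
```

```text
w5 9.2 [572.3  28.   27.5] -0.149 [-0.001, 0.003, 0.0, 0.002, 0.001, -0.001]
[ 0.54859461 -0.01539601  3.99699927] 15.192178744794026 [-0.00592716 -0.01923945 -0.03692721]
```

View pics/w5.png

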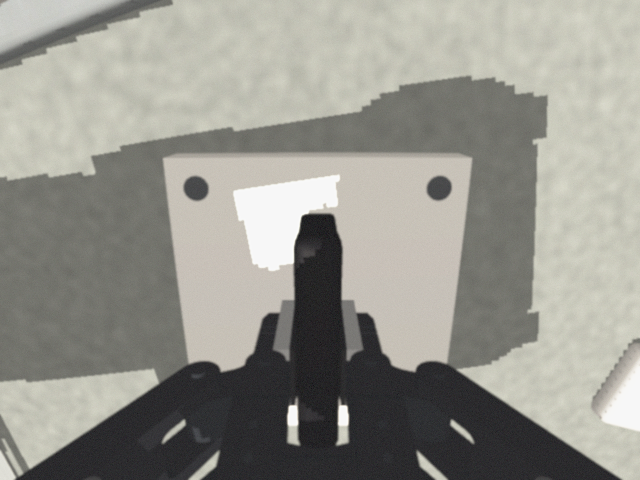

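```bash
python3 - <<'E'
from h import *
m=manip.camera_model('wrist'); st=load('w5')
c=unproj(m,[(164,157),(471.5,157)],16,st); print(c, np.linalg.norm(c[0]-c[1]))
R=Rq(st['tcp_rot'])
print(R.inv().apply(c-st['ee_pos']))
d=unproj(m,[(196,188),(439,188)],16,st);print(R.inv().apply(d-st['ee_pos']))
E
```

```text
[[520.92175195 101.09619446  16.        ]
 [639.24803307  83.3103403   16.        ]] 119.65552813202089
[[-61.66870868 -64.65168897  11.42696256]
 [ 57.9865345  -64.61718038  11.68580774]]
[[-50.18859105 -52.36236814  11.44715395]
 [ 46.27521226 -52.31866963  11.65582405]]
```

```bash
python3 - <<'E'
from h import *
m=manip.camera_model('wrist'); st=load('w5')
print(st, Rq(st['tcp_rot']).as_matrix().round(4)); print(manip.get_state()['tcp_rot'])
print(K(m)); R,t=pose(m,st); c=unproj(m,[(164,157),(471.5,157)],16,st); print(c@R.T+t, proj(m,c,st))
E
```

```text
{'ee_pos': array([572.29126317,  28.01034085,  27.53591392]), 'tcp_rot': array([-1.07973344e-04,  9.97229016e-01, -7.43847022e-02,  1.09274047e-03])} [[ 9.889e-01 -1.484e-01  2.200e-03]
 [-1.484e-01 -9.889e-01  1.000e-04]
 [ 2.200e-03 -4.000e-04 -1.000e+00]]
[-9.36673235e-05  9.97230567e-01 -7.43642602e-02  1.06936611e-03]
(np.float64(396.3253535982045), 317.5574377033983, 240.60228795612127, -0.06264414000154613)
[[-59.70805557 -32.50725025 152.17735504]
 [ 59.9472609  -32.55583182 152.39711167]] [[164.  157. ]
 [471.5 157. ]]
```

```bash
python3 - <<'E'
from h import *
m=manip.camera_model('wrist'); print(np.array(m['tool_from_camera']).round(4))
E
```

```text
[[ 1.000000e+00  0.000000e+00 -3.000000e-04 -1.913800e+00]
 [ 1.000000e-04  9.475000e-01  3.198000e-01 -8.250860e+01]
 [ 3.000000e-04 -3.198000e-01  9.475000e-01 -1.431376e+02]
 [ 0.000000e+00  0.000000e+00  0.000000e+00  1.000000e+00]]
```

```bash
python3 - <<'E'
from h import *
for _ in range(3): print(np.array(manip.camera_model('wrist')['tool_from_camera'])[:3,3].round(3), np.array(manip.camera_model('top')['t']).round(2))
E
python3 -c "
from h import *
print(np.array(manip.camera_model('wrist')['tool_from_camera'])[:3,3].round(3))"
```

```text
[  -1.914  -82.509 -143.138] [-41.   520.73 980.17]
[  -1.914  -82.509 -143.138] [-41.   520.73 980.17]
[  -1.914  -82.509 -143.138] [-41.   520.73 980.17]
[  -1.914  -82.509 -143.138]
```

```bash
python3 - <<'E'
from h import *
plan([((572.3,28,100),-0.148,4),((506.3,244.6,100),0.137,9)])
E
```

```text
[[0.0,0.0,-1.81,0.0,-0.001,0.0],[0.01,0.0,-1.81,0.0,0.0,0.0],[0.0,0.0,-1.82,0.0,-0.001,-0.001],[0.0,0.0,-1.81,0.0,0.0,0.0],[-1.08,-2.27,0.0,0.0,0.0,-0.032],[-1.01,-2.31,0.0,0.0,0.0,-0.031],[-0.93,-2.33,0.0,0.0,0.0,-0.032],[-0.86,-2.37,0.0,0.0,0.0,-0.032]]
[[-0.78,-2.39,0.0,0.0,0.0,-0.031],[-0.71,-2.41,0.0,0.0,0.0,-0.032],[-0.63,-2.44,0.01,0.0,0.0,-0.032],[-0.56,-2.45,0.0,0.0,0.0,-0.031],[-0.47,-2.48,0.0,0.0,0.0,-0.032]]
end [506.3 244.7 100. ] [0.991, 0.137, 0.0]
```

move_arm(
  deltas=[
    [0, 0, -1.2, 0, 0, 0],
    [0, 0, -1.8, 0, 0, 0],
    [0, 0, -2.0, 0, 0, 0],
    [0, 0, -2.25, 0, 0, 0],
    [0, 0, 0, 0, 0, 0],
    [0, 0, 0, 0, 0, 0],
  ],
)

```text
clock: 9.85
ee_pos: [571.3, 28.0, 98.6]
tcp_rot: [-0.0, 0.997, -0.074, -0.0]
contact_force: [0.3, -0.2, -3.2]
finger_gap: 15.2
```

```bash
python3 - <<'E'
from h import *
s=manip.get_state(); print(s['contact_force'],s['finger_gap'],s['moment'],s['ee_pos'])
print(np.array(manip.camera_model('wrist')['tool_from_camera'])[:3,3].round(3))
plan([((506.3,244.6,100),0.137,9)])
E
```

```text
[ 0.27220961 -0.19484388 -3.18975898] 15.213824196097288 [ 0.03747365 -0.02163225  0.03229269] [571.31327679  27.97736214  98.56966741]
[  -1.915  -82.508 -143.133]
[[-1.07,-2.27,-0.02,0.0,0.0,-0.032],[-1.0,-2.31,-0.01,0.0,0.0,-0.032],[-0.92,-2.34,-0.02,0.0,0.0,-0.031],[-0.86,-2.36,-0.01,0.0,0.0,-0.032],[-0.77,-2.39,-0.02,0.0,0.0,-0.032],[-0.7,-2.42,-0.01,0.0,0.0,-0.032],[-0.62,-2.43,-0.02,0.0,0.0,-0.031],[-0.54,-2.45,-0.02,0.0,0.0,-0.032]]
[[-0.47,-2.47,-0.01,0.0,0.0,-0.032]]
end [506.3 244.6 100. ] [0.991, 0.137, -0.0]
```

move_arm(
  deltas=[
    [-1.07, -2.27, 0, 0, 0, -0.032],
    [-1.0, -2.31, 0, 0, 0, -0.032],
    [-0.92, -2.34, 0, 0, 0, -0.031],
    [-0.86, -2.36, 0, 0, 0, -0.032],
    [-0.77, -2.39, 0, 0, 0, -0.032],
    [-0.7, -2.42, 0, 0, 0, -0.032],
    [-0.62, -2.43, 0, 0, 0, -0.031],
    [-0.54, -2.45, 0, 0, 0, -0.032],
  ],
)

```text
clock: 10.65
ee_pos: [512.3, 221.1, 96.7]
tcp_rot: [0.0, 0.999, 0.053, -0.002]
contact_force: [0.5, 0.6, -3.1]
finger_gap: 14.9
```

move_arm(
  deltas=[
    [-0.47, -2.47, 0, 0, 0, -0.032],
    [0, 0, 0, 0, 0, 0],
    [0, 0, 0, 0, 0, 0],
  ],
)

```text
clock: 10.95
ee_pos: [505.6, 244.4, 97.2]
tcp_rot: [0.001, 0.998, 0.069, -0.001]
contact_force: [0.6, -0.7, -3.0]
finger_gap: 14.9
```

```bash
python3 - <<'E'
from h import *
s,im=snap('w6'); print(s['contact_force'],s['finger_gap'],s['moment'],s['ee_pos'])
t=manip.read_camera('top'); cv2.imwrite('pics/top6.png',t); cv2.imwrite('pics/top6_f.png',cv2.resize(t[180:300,130:270],None,fx=5,fy=5,interpolation=cv2.INTER_CUBIC))
t=manip.read_camera('scene'); cv2.imwrite('pics/scene6.png',t); cv2.imwrite('pics/scene6_f.png',cv2.resize(t[130:270,340:490],None,fx=4,fy=4,interpolation=cv2.INTER_CUBIC))
E
```

```text
w6 10.95 [505.6 244.4  97.2] 0.138 [-0.025, -0.008, -0.004, -0.001, 0.003, -0.0]
[ 0.62762087 -0.66055758 -2.96087585] 14.94405106383912 [-0.05325065 -0.02059032  0.00851907] [505.64155088 244.36422479  97.19417702]
```

View pics/w6.png

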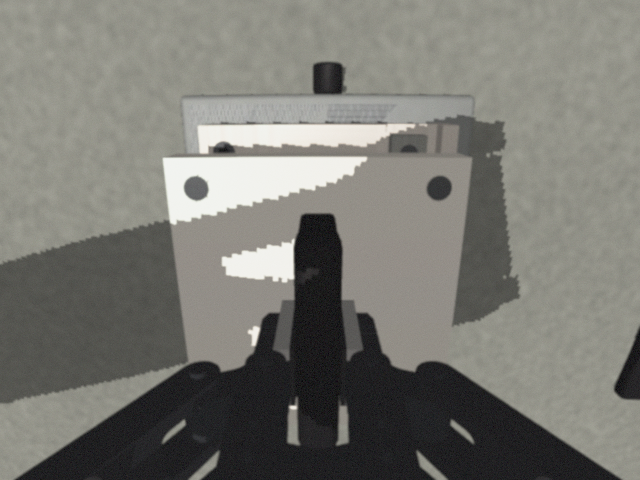

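View pics/top6_f.png

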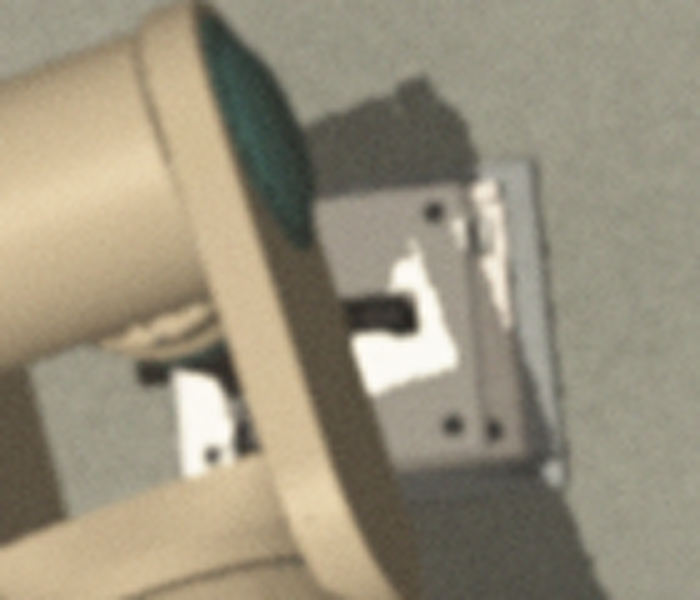

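View pics/scene6_f.png

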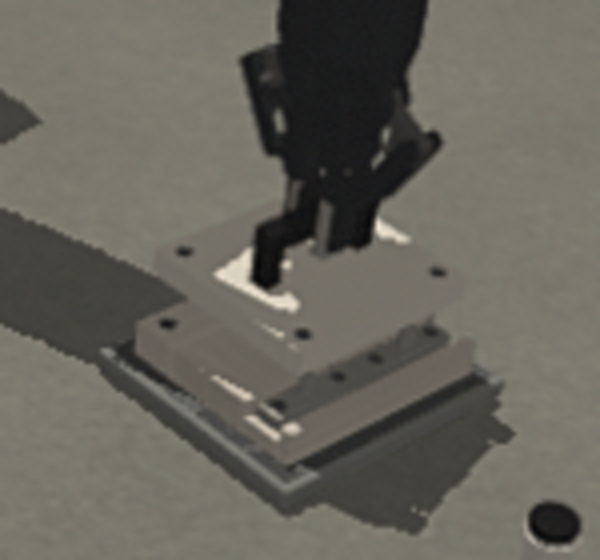

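```bash
python3 - <<'E'
import cv2
im=cv2.imread('pics/w6.png')
cv2.imwrite('pics/w6_a.png',cv2.resize(im[85:205,155:315],None,fx=5,fy=5,interpolation=cv2.INTER_CUBIC))
cv2.imwrite('pics/w6_b.png',cv2.resize(im[85:205,335:495],None,fx=5,fy=5,interpolation=cv2.INTER_CUBIC))
E
```

```text
(no output)
```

View pics/w6_a.png

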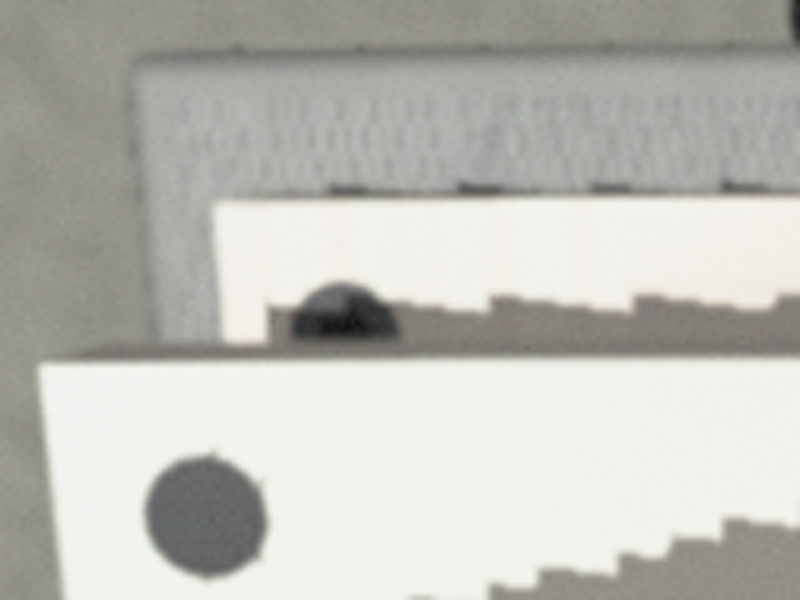

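View pics/w6_b.png

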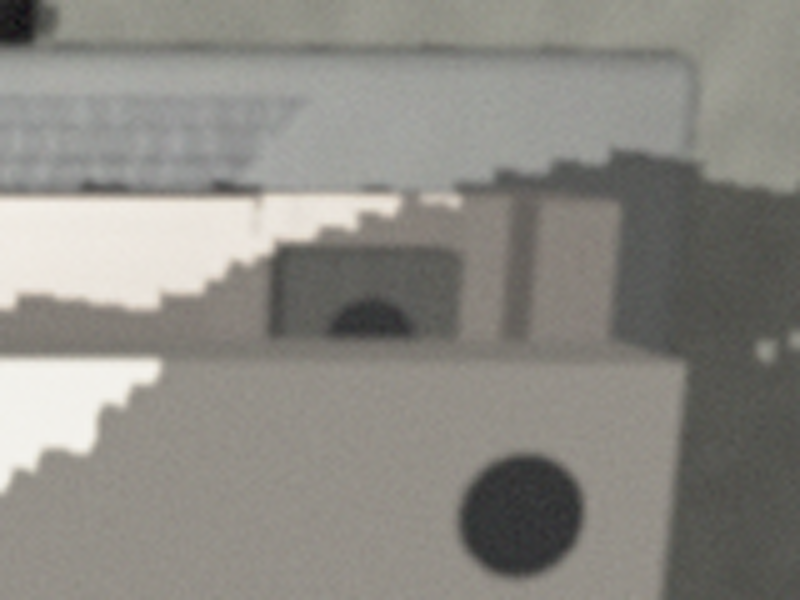

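```bash
python3 - <<'E'
from h import *
m=manip.camera_model('wrist'); st=load('w6')
T=np.array(m['tool_from_camera']); print(T[:3,3])
R=Rq(st['tcp_rot']); f=0.137; Fx=np.array([np.cos(f),np.sin(f),0]);Fy=np.array([-np.sin(f),np.cos(f),0])
def fx(uv,z): 
    X=unproj(m,uv,z,st)-st['ee_pos']; return np.c_[X@Fx,X@Fy]
b=fx([(197.4,125),(459,125.6)],40); c=fx([(162.6,157.6),(472,157.4)],85.7); bar=fx([(389,137),(427,137),(409,148)],40)
print(b,b.mean(0)-[0,75]); print(c,c.mean(0)-[0,65]); print(bar)
E
```

```text
[  -1.74093642  -83.03179854 -143.13208927]
[[-61.03456575  75.21934858]
 [ 67.45131935  75.15076514]] [3.2083768  0.18505686]
[[-62.24181178  64.89337401]
 [ 58.11068052  65.08132291]] [-2.06556563 -0.01265154]
[[33.16616385 69.33596705]
 [52.01317164 69.49198679]
 [43.42906406 64.06559543]]
```

move_arm(
  deltas=[
    [0.24, -0.02, 0.5, 0, 0, 0],
    [0, 0, 0.6, 0, 0, 0],
    [0, 0, 0.4, 0, 0, 0],
    [0, 0, 0.2, 0, 0, 0],
    [0, 0, 0, 0, 0, 0],
    [0, 0, 0, 0, 0, 0],
  ],
)

```text
clock: 11.7
ee_pos: [508.9, 245.1, 82.0]
tcp_rot: [-0.0, 0.998, 0.068, 0.0]
contact_force: [0.4, 0.4, -3.0]
finger_gap: 14.9
```

move_arm(
  deltas=[
    [0, 0, 0.15, 0, 0, 0],
    [0, 0, 0.15, 0, 0, 0],
    [0, 0, 0, 0, 0, 0],
  ],
)

```text
clock: 12.0
ee_pos: [508.7, 245.1, 78.7]
tcp_rot: [0.0, 0.998, 0.068, -0.0]
contact_force: [-0.8, 0.5, -3.4]
finger_gap: 14.3
```

move_arm(
  deltas=[
    [0, 0, 0.15, 0, 0, 0],
    [0, 0, 0.15, 0, 0, 0],
    [0, 0, 0, 0, 0, 0],
  ],
)

```text
clock: 12.3
ee_pos: [508.7, 245.1, 75.6]
tcp_rot: [0.0, 0.998, 0.068, -0.0]
contact_force: [0.2, -0.3, -2.8]
finger_gap: 14.5
```

move_arm(
  deltas=[
    [0, 0, 0.15, 0, 0, 0],
    [0, 0, 0.1, 0, 0, 0],
    [0, 0, 0, 0, 0, 0],
  ],
)

```text
clock: 12.6
ee_pos: [508.8, 245.0, 73.2]
tcp_rot: [0.0, 0.998, 0.068, -0.0]
contact_force: [-0.0, 0.9, -3.4]
finger_gap: 14.9
```

move_arm(
  deltas=[
    [0, 0, 0.1, 0, 0, 0],
    [0, 0, 0.05, 0, 0, 0],
    [0, 0, 0, 0, 0, 0],
  ],
)

```text
clock: 12.9
ee_pos: [509.1, 245.2, 72.6]
tcp_rot: [-0.0, 0.998, 0.068, 0.0]
contact_force: [-1.1, -0.8, 3.0]
finger_gap: 14.8
```

```bash
python3 - <<'E'
from h import *
s,im=snap('w7')
t=manip.read_camera('scene'); cv2.imwrite('pics/scene7_f.png',cv2.resize(t[130:270,340:490],None,fx=4,fy=4,interpolation=cv2.INTER_CUBIC))
E
```

```text
w7 12.9 [509.1 245.2  72.6] 0.137 [0.001, -0.002, -0.0, 0.001, -0.001, -0.001]
```

View pics/w7.png

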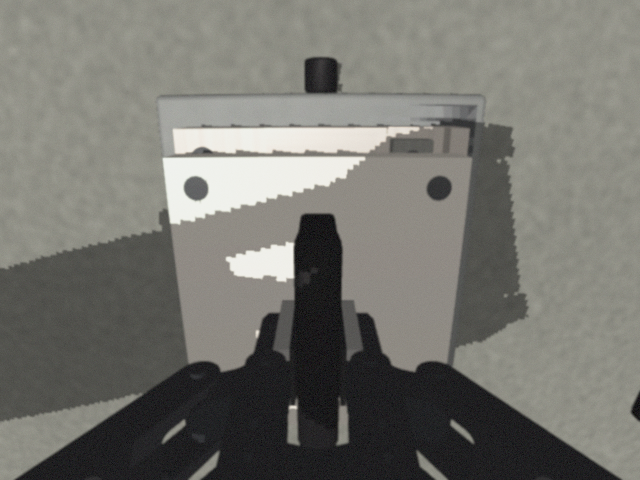

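View pics/scene7_f.png

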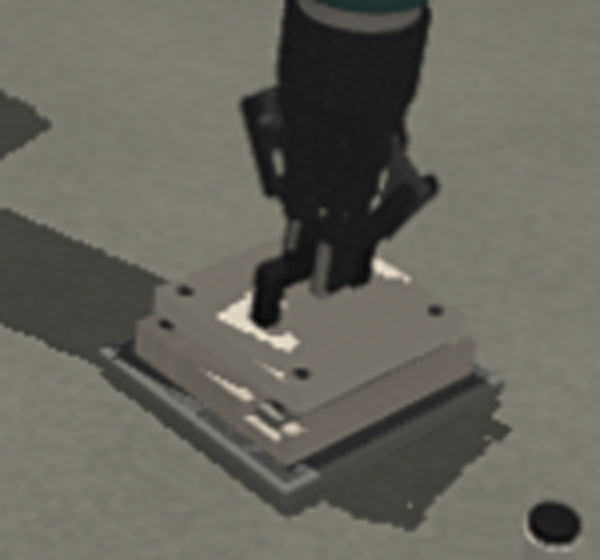

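move_arm(
  deltas=[
    [0, 0, 0.1, 0, 0, 0],
    [0, 0, 0.05, 0, 0, 0],
    [0, 0, 0, 0, 0, 0],
  ],
  newtons=100,
)

```text
clock: 13.3
ee_pos: [509.1, 245.2, 71.2]
tcp_rot: [-0.0, 0.998, 0.068, 0.0]
contact_force: [-3.7, -0.8, 6.5]
finger_gap: 14.5
```

move_arm(
  deltas=[
    [0, 0, 0.1, 0, 0, 0],
    [0, 0, 0.05, 0, 0, 0],
    [0, 0, 0, 0, 0, 0],
  ],
)

```text
clock: 13.6
ee_pos: [509.2, 245.2, 70.0]
tcp_rot: [-0.0, 0.998, 0.068, 0.0]
contact_force: [-4.1, -1.8, 7.8]
finger_gap: 14.5
```

move_arm(
  deltas=[
    [-0.05, 0, 0.1, 0, 0, 0],
    [0, 0, 0.1, 0, 0, 0],
    [0, 0, 0, 0, 0, 0],
  ],
)

```text
clock: 13.9
ee_pos: [509.1, 245.2, 68.4]
tcp_rot: [-0.0, 0.998, 0.068, 0.001]
contact_force: [-3.1, -2.0, 9.2]
finger_gap: 14.5
```

move_arm(
  deltas=[
    [0, 0, 0.1, 0, 0, 0],
    [0, 0, 0, 0, 0, 0],
  ],
)

```text
clock: 14.1
ee_pos: [509.1, 245.2, 67.8]
tcp_rot: [-0.0, 0.998, 0.068, 0.001]
contact_force: [-4.0, -2.4, 10.2]
finger_gap: 14.7
```

Continuing to home (a steep force rise is expected at TCP ≈ 67.5).

move_arm(
  deltas=[
    [-0.03, 0, 0.1, 0, 0, 0],
    [0, 0, 0, 0, 0, 0],
  ],
)

```text
clock: 14.3
ee_pos: [509.1, 245.2, 67.6]
tcp_rot: [-0.0, 0.998, 0.068, 0.002]
contact_force: [-5.6, -3.1, 15.4]
finger_gap: 14.2
```

move_arm(
  deltas=[
    [-0.03, 0, 0.1, 0, 0, 0],
    [0, 0, 0, 0, 0, 0],
    [0, 0, 0, 0, 0, 0],
  ],
)

```text
clock: 14.6
ee_pos: [509.1, 245.2, 67.6]
tcp_rot: [-0.0, 0.998, 0.068, 0.002]
contact_force: [-7.6, -4.1, 19.2]
finger_gap: 14.6
```

move_arm(
  deltas=[
    [-0.04, 0, 0.05, 0, 0, 0],
    [0, 0, 0, 0, 0, 0],
    [0, 0, 0, 0, 0, 0],
    [0, 0, 0, 0, 0, 0],
  ],
)

```text
clock: 15.0
ee_pos: [509.1, 245.2, 67.6]
tcp_rot: [-0.001, 0.998, 0.068, 0.003]
contact_force: [-6.9, -4.5, 20.4]
finger_gap: 14.3
```

```bash
python3 - <<'E'
from h import *
s,im=snap('w8'); print(s['contact_force'],s['moment'],s['finger_gap'],np.array(s['tau']).round(1)); print(Rq(s['tcp_rot']).as_matrix().round(4)[:,2])
t=manip.read_camera('scene'); cv2.imwrite('pics/scene8.png',t); cv2.imwrite('pics/scene8_f.png',cv2.resize(t[130:270,340:490],None,fx=4,fy=4,interpolation=cv2.INTER_CUBIC))
t=manip.read_camera('top'); cv2.imwrite('pics/top8.png',t)
E
```

```text
w8 15.0 [509.1 245.2  67.6] 0.137 [0.001, 0.001, 0.001, 0.0, 0.001, -0.001]
[-6.92401037 -4.50082456 20.42825155] [-0.72405431  1.18202117  0.03607927] 14.262221226893477 [  0.6 -33.4 -27.2   0.4  -2.3   0. ]
[ 0.0051  0.0014 -1.    ]
```

View pics/w8.png

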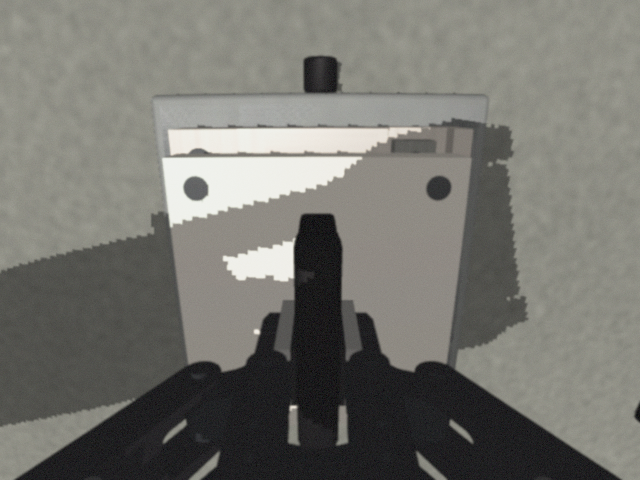

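View pics/scene8_f.png

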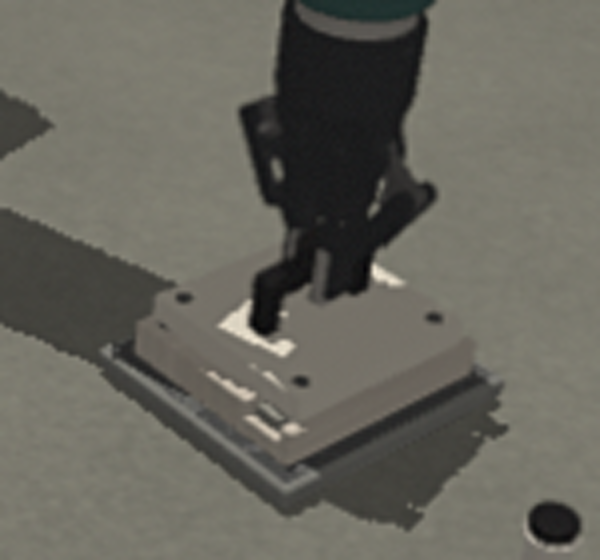

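View pics/scene8.png

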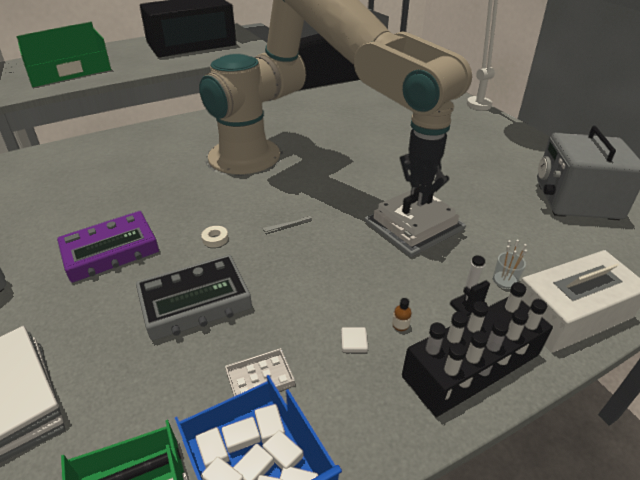

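```bash
python3 - <<'E'
from h import *
print(manip.close_job())
s=manip.get_state(); print(s['clock'],s['ee_pos'],s['contact_force'])
E
```

```text
the job is handed in; nothing more can be done
None
the job is handed in; nothing more can be done
```

I did the whole job and handed it in at about 15 s, with the arm still holding the cover down. No verdict was reported.

- **Keys:** I pressed the zero key on the grey readout to its stop (10.7 N), then the peak-hold key to its stop (8.3 N). Each was pressed alone with the fixture empty. The square keys and the purple look-alike were not touched.
- **Cover:** I gripped it by its handle, lowered it over the dowel pins and felt no contact until it met the nest, at an underside height of about 45 mm. From there it went down another 5.0 mm against the spring, until the force rose steeply at the block.
- **Last checks:**
  - The push was about 20 N, plus about 3 N of cover weight.
  - The tool was 0.005 rad off vertical and still.
  - The pictures show the cover flat on the block, and nothing else in them looks to have moved.
- **Disagreements:**
  - The wrist-camera calibration drifted by about 2 mm during the run. I set the last x alignment from the cover and block seen in the same picture, which differed by about 2 mm from the arm's own position.
  - A sideways force of about 7 N remained at the end, probably a hole bearing on a pin. Moving back along x did not clear it.

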